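# Pen back into the narrow bamboo holder

### The arm

A 7-joint arm with a two-finger parallel gripper is mounted at the origin on the work surface. World frame = base frame: x ahead of the robot, y to its left, z up, the work surface at z = 0. Lengths are in m, angles in degrees, forces in N, time in s.
With the tool pointing down it reaches from about 0.4 to 0.925 m from the base axis. Payload 4.1 kg.
Tool frame: the origin (TCP) lies midway between the tips of the shut fingers; the grasp point (between the pads) lies 19 mm behind it; z points along the fingers, y is the line along which they close (so a half turn about z gives the same grasp; the last joint's range is limited). The gripper opens to 85 mm and grips with 20 to 120 N. Pads are 22 mm wide; open, the fingers measure 114 mm over their backs; the gripper's body (76 mm by 85 mm) begins 54 mm behind the grasp point. The pads swing forward as they close: fully open they stand 13 mm farther back than shut.
Start: joints at [58.785, 22.827, 2.584, 88.041, -1.071, 69.15, -2.905], TCP at [0.28, -0.586, 0.231] pointing down, gripper open.
Joint ranges: [-161.44, 161.44], [-28.35, 127.94], [-78.24, 83.42], [0, 140.83], [-78.03, 258.03], [13.02, 114.36], [-168.23, 168.23]. Speed limits (degrees/s): [147.25, 147.25, 180, 180, 180, 180, 180].

### API

Orientations are given as [roll, pitch, yaw] about the fixed x, y, z axes, in that order (R = Rz(yaw) Ry(pitch) Rx(roll)).
In Python, from plant import * gives the robot as it stands.
- The arm moves only by the tool drive_tool, never from a script. Its argument "series" is a list of rows, each an object with "fingers": the closure in counts, from 0 (fully open) to 255 (shut); "offset": the shift along the world's x, y, z in mm, a list of three; "twist": the turn, a rotation vector about the world's x, y, z in rad, a list of three. A call has exactly 5 rows; each row is the pose to reach, as a shift and turn from the pose commanded when the call began; what a row does not reach only later rows make up. A row lasts 1/8 s, in which the tool goes at most 62.5 mm and 10.7 degrees, less where a joint would pass 70% of its speed; a pose out of reach is approached as far as the arm can. A call with a gripper value outside its range is refused whole. The fingers move at their own pace and stop on an object; "force" is the grip in N (left out, the last holds). Time passes only in rows, so rows that repeat a pose let the fingers close, or fill a call up. It gives the time, the measured TCP pose, the force, the opening and the grip force at its end, in the units of the state.
- get_obs(): the state, without advancing time (a new reading comes with each control period).
- get_image(name): name is "side" or "top"; returns the picture (420x560x3 uint8, red, green, blue); there is no depth.
- camera_params(name): a dict with "fx", "fy", "cx", "cy" (pixels), "k1" (the pictures are not rectified: a ray, as slopes to the right and down, at radius r is drawn at 1 + k1 r^2 times it, then the intrinsics apply), "world_from_camera" (4x4, takes a point from camera to world coordinates). Camera axes: x right, y up, looking along -z (the intrinsics and any distortion apply to the point x, -y, -z); pixel columns grow to the right and rows downward; lengths in m; the calibration is good to about 2 mm. A picture is of the moment at which its call begins. camera_params takes no time and is no camera call.
- finish_job(): hands the job in; it is judged then, once.
The state is a dict: "t": time; "q": joint angles; "dq": joint speeds; "effort": joint torques, N m; "position": TCP position; "orientation": TCP orientation; "ft_force": force on the tool from outside, world axes, zero at the start; "ft_torque": the same for the moment, N m; "grip_width": opening from 0.0 (shut) to 1.0 (fully open); "grip_force": force on a finger pad.
Only numpy, scipy, OpenCV 4.12 (cv2) and the standard library are available. Lean on these libraries where they do the work, as an engineer would, in place of code of your own. Each camera call takes 0.05 s, during which the arm holds its last target. There are 200 camera calls.

### The job

The chrome press-button pen has been stood in the white utensil block beside the steel straw. Lift the pen out and lower it, point down, into the narrow bamboo pen holder; keep hold of it until it is well over halfway down the bore, then let it go so that it stands on the bottom. Leave the holder upright, the straw in the block and the closed jam jar where it stands.

Things in the scene. Friction and masses are not known exactly. Their poses are not given: they have to be found in the camera images.
- pen: Chrome press-button pen, 145 mm long, 12 mm thick, 28 g, standing point down within 5 degrees of upright in the white block (see straw), point 15 mm above the counter. Origin at the point, z up the pen. Taper up to z = 22 mm, barrel to 134, button 7 mm thick to 145. Clip on the +y side, 10 mm off the axis, z = 94 to 130: fingers closing along x miss it. y lies within 20 degrees of the hole row.
- holder: Bamboo pen holder: loose upright round tube, 44 mm outside, 92 mm high, bore 34 mm wide, open on top, on a round foot 72 mm wide, 12 mm thick; about 0.22 kg. Origin at the centre of its underside on the counter, z up the bore. Floor of the bore at z = 12 mm, rim at 92 mm: 80 mm deep. A pen standing in it sticks out some 65 mm and may lean up to about 18 degrees.
- straw: Plain steel straw, 160 mm long, 12 mm thick, no clip or button, loose in the other hole of the block; not to be taken. Origin at the centre of its lower end, z up. The white ceramic utensil block is fixed, 75 by 150 mm, 50 mm high, with two holes 14 mm wide and 35 mm deep, 75 mm apart along its length: one holds the pen, one the straw.
- jar: Empty glass jam jar closed with a metal lid, 68 mm wide, 95 mm high, loose on a round cork trivet (150 mm wide, 10 mm thick) beyond the work; not to be moved. Origin at the centre of its underside, z up. A closed blue pencil case, 200 by 75 by 40 mm, lies off to the right of the holder.

How it is judged:
By the outcome, as a careful person would: the job done as asked, in the order asked, and still so for the second after the job is handed in, with the robot touching nothing.
It also fails if it takes over 51 s, if anything falls off the work surface, if the arm or the gripper's body presses on something with over 40 N, if the wrist force passes 120 N, or if a joint passes its speed limit or range.

## Working session

There is one attempt and no reset: what is moved stays moved. The work goes in short steps, Python scripts to look and compute and a tool call to move; the robot and the scene stay as the last step left them, time stands still between calls to the robot, and variables do not carry over. Pictures are saved under pics/ and viewed, at most 10 in all, crops included, and the job is handed in when it is done.

Besides the shell and the picture viewer there is one more tool, called by a JSON object that holds its "op" and its "data", one argument or row to a line. drive_tool: Moves the arm, as the interface text tells. Its arguments: {"type":"object","properties":{"series":{"type":"array","items":{"type":"object","properties":{"fingers":{"type":"number"},"offset":{"type":"array","items":{"type":"number"}},"twist":{"type":"array","items":{"type":"number"}}}}},"force":{"type":"number"}},"required":["series"]}

```bash
mkdir -p pics; python3 - <<'E'
from plant import *
import cv2,numpy as np
for n in("side","top"):
    cv2.imwrite(f"pics/{n}0.png",get_image(n)[:,:,::-1]); c=camera_params(n); print(n,{k:np.round(v,4).tolist() for k,v in c.items()})
o=get_obs();print({k:np.round(v,3).tolist() for k,v in o.items()})
E
```

```text
side {'fx': 456.6928, 'fy': 456.6928, 'cx': 285.1448, 'cy': 215.6196, 'k1': -0.092, 'world_from_camera': [[-0.9718, 0.1124, -0.2071, 0.4988], [-0.2356, -0.441, 0.866, 0.6897], [0.006, 0.8904, 0.4551, 0.4192], [0.0, 0.0, 0.0, 1.0]]}
top {'fx': 382.1041, 'fy': 382.1041, 'cx': 277.1991, 'cy': 211.3209, 'k1': -0.0061, 'world_from_camera': [[0.0069, 0.9853, -0.1705, 0.5507], [-0.9993, 0.0129, 0.0341, 0.0304], [0.0358, 0.1702, 0.9848, 0.6921], [0.0, 0.0, 0.0, 1.0]]}
{'t': 0.1, 'q': [58.784, 22.865, 2.581, 88.106, -1.072, 69.151, -2.903], 'dq': [-0.007, 0.035, -0.017, -0.121, -0.066, 0.049, 0.081], 'effort': [0.004, -47.626, 1.37, -25.495, 0.012, 0.005, 0.0], 'position': [0.28, -0.586, 0.23], 'orientation': [-179.903, 0.006, 25.551], 'ft_force': [-0.212, 0.141, -0.338], 'ft_torque': [0.012, 0.007, -0.009], 'grip_force': 0.0, 'grip_width': 1.0}
```

View pics/side0.png

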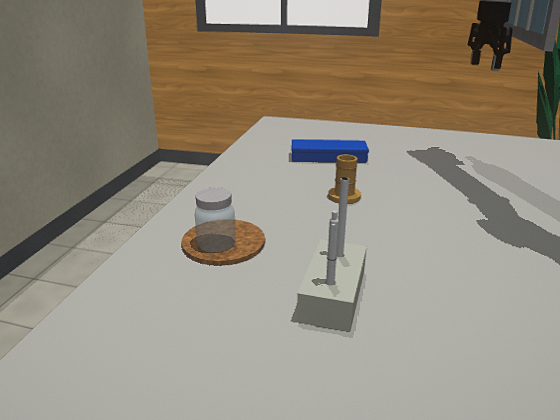

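View pics/top0.png

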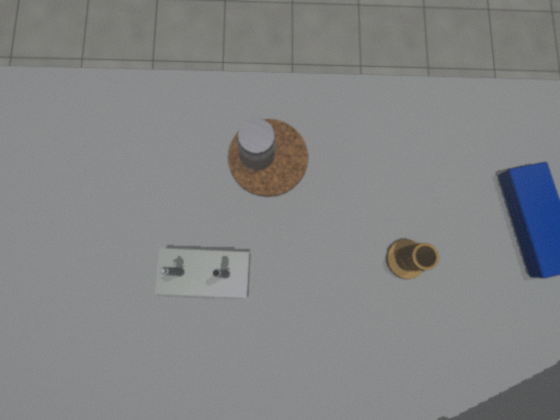

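The side view shows the pen (button at ~(334,213), foot at ~(331,284)) in the near hole of the block and the taller straw behind it (top ~(343,181)). In the top view the pen is the left one, ~(165,271) to (182,271), and the holder's rim is at ~(425,256). I'll zoom in on these.

```bash
cat >h.py <<'E'
from plant import *
import cv2,numpy as np
def ray(n,uv):
    c=camera_params(n);K=np.array([[c['fx'],0,c['cx']],[0,c['fy'],c['cy']],[0,0,1]])
    s=cv2.undistortPoints(np.array([[uv]],float),K,np.array([c['k1'],0,0,0.]))[0,0]
    M=np.array(c['world_from_camera']);d=M[:3,:3]@[s[0],-s[1],-1]
    return M[:3,3],d/np.linalg.norm(d)
def plane(n,uv,z):
    o,d=ray(n,uv);return o+d*(z-o[2])/d[2]
def tri(a,b):
    (o1,d1),(o2,d2)=ray("top",a),ray("side",b)
    s=np.linalg.lstsq(np.c_[d1,-d2],o2-o1,rcond=None)[0]
    p,q=o1+s[0]*d1,o2+s[1]*d2;return (p+q)/2,np.linalg.norm(p-q)
E
python3 - <<'E'
import cv2,numpy as np
s=cv2.imread("pics/side0.png");t=cv2.imread("pics/top0.png")
z=lambda i,k:cv2.resize(i,None,fx=k,fy=k,interpolation=cv2.INTER_CUBIC)
# composite: side crop 290-390 x 145-335 (x3) | top block 150-255x240-305 (x4)| top holder
a=z(s[150:340,285:385],3.1);b=z(t[240:305,150:260],4);c=z(t[230:290,375:450],4)
o=np.zeros((600,800,3),np.uint8);o[:589,:310]=a;o[:260,320:760]=b;o[300:540,320:620]=c
cv2.imwrite("pics/comp.png",o)
E
```

```text
(no output)
```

View pics/comp.png

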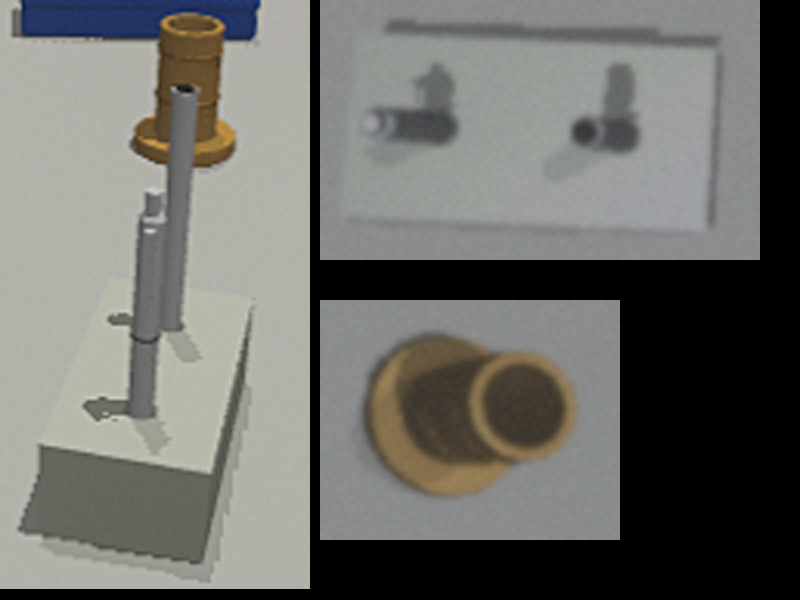

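```bash
python3 - <<'E'
from h import *
np.set_printoptions(precision=4,suppress=True)
print("pen top",tri((162.9,270.4),(334.3,211.3)))
print("pen top@160",plane("top",(162.9,270.4),.16))
print("pen hole top/side",plane("top",(181.4,271.1),.05),plane("side",(330.5,282.5),.05), "straw hole",plane("top",(226.1,273.1),.05))
print("straw top",tri((215.9,272.4),(344.3,178.8)), )
t=cv2.imread("pics/top0.png");hsv=cv2.cvtColor(t,cv2.COLOR_BGR2HSV)
# block corners from top-face contour
P=[plane("top",(150+(x-320)/4-.4,240+y/4-.4),.05) for x,y in((358,35),(718,42),(710,230),(347,218))]
print("block",np.array(P),np.mean(P,0))
m=((hsv[...,1]>70)&(hsv[...,0]<25)).astype(np.uint8);m[:,:350]=0;m[:, 450:]=0
ys,xs=np.nonzero(m);print("holder bbox",xs.min(),xs.max(),ys.min(),ys.max())
print("rim",plane("top",(425.1,256.4),.092),"bboxR/T",plane("top",(xs.max()+.5,256.4),.092))
# foot ellipse left half centre: leftmost pixel at z=.012, and top/bottom
lx=xs.min()-.5; lf=m[:,:412];yy=np.nonzero(lf)[0]
print("foot L",plane("top",(lx,258),.012),"T",plane("top",(406,yy.min()-.5),.012),"B",plane("top",(406,yy.max()+.5),.012))
# side view rim: composite (192,28)
print("rim side",plane("side",(285+192/3.1-.3,150+27/3.1-.3),.092))
print("jar",plane("top",(256,136),.105))
E
```

```text
pen top (array([0.5591, 0.1676, 0.1592]), np.float64(4.4943820158998346e-05))
pen top@160 [0.559  0.1674 0.16  ]
pen hole top/side [0.5598 0.1654 0.05  ] [0.5579 0.1695 0.05  ] straw hole [0.5571 0.092  0.05  ]
straw top (array([0.5565, 0.0936, 0.1746]), np.float64(0.00037350768371416745))
block [[0.5969 0.204  0.05  ]
 [0.5954 0.0548 0.05  ]
 [0.5186 0.0566 0.05  ]
 [0.5225 0.2041 0.05  ]] [0.5583 0.1299 0.05  ]
holder bbox 387 438 240 278
rim [ 0.5851 -0.2256  0.092 ] bboxR/T [ 0.5853 -0.2473  0.092 ]
foot L [ 0.5862 -0.1894  0.012 ] T [ 0.6198 -0.2265  0.012 ] B [ 0.5503 -0.2229  0.012 ]
rim side [ 0.5847 -0.2212  0.092 ]
jar [0.7751 0.0451 0.105 ]
```

Two views agree: the pen is upright at (0.559, 0.167), the holder at (0.585, −0.225), and the straw at (0.557, 0.093). Next I go above the pen at a safe height.

{"op": "drive_tool", "data": {
  "series": [
    {"fingers": 0,"offset": [20,40,40],"twist": [0,0,0.15]},
    {"fingers": 0,"offset": [40,95,55],"twist": [0,0,0.33]},
    {"fingers": 0,"offset": [62,155,55],"twist": [0,0,0.5]},
    {"fingers": 0,"offset": [83,210,55],"twist": [0,0,0.68]},
    {"fingers": 0,"offset": [104,270,55],"twist": [0,0,0.85]}
  ],
  "force": 40
}}

```text
t: 0.72
position: [0.3843, -0.3155, 0.2861]
orientation: [180.0, 0.0, 74.6]
ft_force: [0.5, 0.5, -0.6]
grip_width: 1.002
grip_force: 0.0
```

{"op": "drive_tool", "data": {
  "series": [
    {"fingers": 0,"offset": [21,58,0],"twist": [0,0,0.1]},
    {"fingers": 0,"offset": [42,116,0],"twist": [0,0,0.2]},
    {"fingers": 0,"offset": [63,174,0],"twist": [0,0,0.269]},
    {"fingers": 0,"offset": [84,232,0],"twist": [0,0,0.269]},
    {"fingers": 0,"offset": [105,290,0],"twist": [0,0,0.269]}
  ]
}}

```text
t: 1.35
position: [0.4891, -0.0258, 0.2862]
orientation: [180.0, 0.0, 89.6]
ft_force: [0.9, -1.4, -0.7]
grip_width: 1.0
grip_force: 0.0
```

{"op": "drive_tool", "data": {
  "series": [
    {"fingers": 0,"offset": [20,55,0],"twist": [0,0,0]},
    {"fingers": 0,"offset": [40,110,0],"twist": [0,0,0]},
    {"fingers": 0,"offset": [60,165,0],"twist": [0,0,0]},
    {"fingers": 0,"offset": [70,193,0],"twist": [0,0,0]},
    {"fingers": 0,"offset": [70,193,0],"twist": [0,0,0]}
  ]
}}

```text
t: 1.98
position: [0.5584, 0.1686, 0.2857]
orientation: [-179.9, -0.1, 90.0]
ft_force: [0.0, -0.5, -0.8]
grip_width: 0.997
grip_force: 0.0
```

{"op": "drive_tool", "data": {
  "series": [
    {"fingers": 0,"offset": [0,-1,-45],"twist": [0,0,0]},
    {"fingers": 0,"offset": [0,-1,-90],"twist": [0,0,0]},
    {"fingers": 0,"offset": [0,-1,-135],"twist": [0,0,0]},
    {"fingers": 0,"offset": [0,-1,-165],"twist": [0,0,0]},
    {"fingers": 0,"offset": [0,-1,-178],"twist": [0,0,0]}
  ]
}}

```text
t: 2.6
position: [0.5577, 0.162, 0.1063]
orientation: [-179.8, 0.1, 89.5]
ft_force: [-0.3, 0.0, 0.3]
grip_width: 0.999
grip_force: 0.0
```

```bash
cat >look.py <<'E'
from h import *
import sys
f,a,b=sys.argv[1],eval(sys.argv[2]),eval(sys.argv[3])
o=np.zeros((560,800,3),np.uint8)
for n,(x,y),X in(("side",a,0),("top",b,402)):
    i=get_image(n)[:,:,::-1];c=i[y:y+140,x:x+100];c=cv2.resize(c,None,fx=3.98,fy=4,interpolation=cv2.INTER_CUBIC)
    o[:c.shape[0],X:X+c.shape[1]]=c
cv2.imwrite(f"pics/{f}.png",o)
g=get_obs();print(g['t'],g['position'],g['orientation'],g['ft_force'],g['grip_width'],g['grip_force'])
E
python3 look.py a "(285,170)" "(120,200)"
```

```text
2.7 [0.55825545 0.1629988  0.10732435] [-1.79877465e+02  7.69523571e-02  8.95893207e+01] [ 0.36663052 -0.33473338  0.47130682] 0.9982557018471863 0.0
```

View pics/a.png

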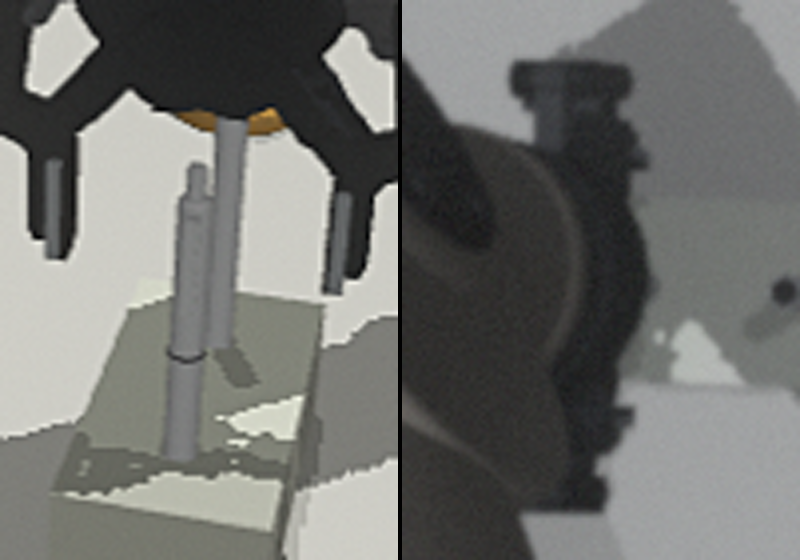

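The pen stands between the two pads, ~(190,250) in the left panel, with the straw clear behind it. I'll correct y by 4 mm and close.

{"op": "drive_tool", "data": {
  "series": [
    {"fingers": 0,"offset": [1,4,0],"twist": [0,0,0]},
    {"fingers": 60,"offset": [1,4,0],"twist": [0,0,0]},
    {"fingers": 120,"offset": [1,4,0],"twist": [0,0,0]},
    {"fingers": 255,"offset": [1,4,0],"twist": [0,0,0]},
    {"fingers": 255,"offset": [1,4,0],"twist": [0,0,0]}
  ],
  "force": 40
}}

```text
t: 3.32
position: [0.56, 0.1685, 0.1084]
orientation: [180.0, 0.0, 89.7]
ft_force: [0.0, 0.3, 0.1]
grip_width: 0.143
grip_force: 0.3
```

{"op": "drive_tool", "data": {
  "series": [
    {"fingers": 255,"offset": [0,0,0],"twist": [0,0,0]},
    {"fingers": 255,"offset": [0,0,0],"twist": [0,0,0]},
    {"fingers": 255,"offset": [0,0,0],"twist": [0,0,0]},
    {"fingers": 255,"offset": [0,0,0],"twist": [0,0,0]},
    {"fingers": 255,"offset": [0,0,0],"twist": [0,0,0]}
  ]
}}

```text
t: 3.95
position: [0.5599, 0.1685, 0.1084]
orientation: [-180.0, 0.0, 89.7]
ft_force: [-1.7, -0.4, 2.8]
grip_width: 0.125
grip_force: 39.1
```

{"op": "drive_tool", "data": {
  "series": [
    {"fingers": 255,"offset": [0,0,10],"twist": [0,0,0]},
    {"fingers": 255,"offset": [0,0,20],"twist": [0,0,0]},
    {"fingers": 255,"offset": [0,0,35],"twist": [0,0,0]},
    {"fingers": 255,"offset": [0,0,55],"twist": [0,0,0]},
    {"fingers": 255,"offset": [0,0,80],"twist": [0,0,0]}
  ]
}}

```text
t: 4.58
position: [0.56, 0.1685, 0.1899]
orientation: [180.0, -0.0, 89.7]
ft_force: [0.4, 0.6, 0.2]
grip_width: 0.131
grip_force: 38.9
```

{"op": "drive_tool", "data": {
  "series": [
    {"fingers": 255,"offset": [0,0,25],"twist": [0,0,0]},
    {"fingers": 255,"offset": [0,0,55],"twist": [0,0,0]},
    {"fingers": 255,"offset": [0,0,85],"twist": [0,0,0]},
    {"fingers": 255,"offset": [0,0,110],"twist": [0,0,0]},
    {"fingers": 255,"offset": [0,0,115],"twist": [0,0,0]}
  ]
}}

```text
t: 5.2
position: [0.5608, 0.1692, 0.3063]
orientation: [179.7, -0.1, 89.7]
ft_force: [-1.0, -0.5, -1.0]
grip_width: 0.123
grip_force: 39.0
```

```bash
python3 - <<'E'
from h import *
g=get_obs();print(g['position'],g['grip_width'],g['grip_force'],g['ft_force'])
cv2.imwrite("pics/b.png",cv2.resize(get_image("side")[0:300,200:450,::-1],None,fx=2,fy=2,interpolation=cv2.INTER_CUBIC))
E
```

```text
[0.56084876 0.16923213 0.30632839] 0.12282656826361785 38.96512514445931 [-0.95017063 -0.48358067 -1.02973236]
```

View pics/b.png

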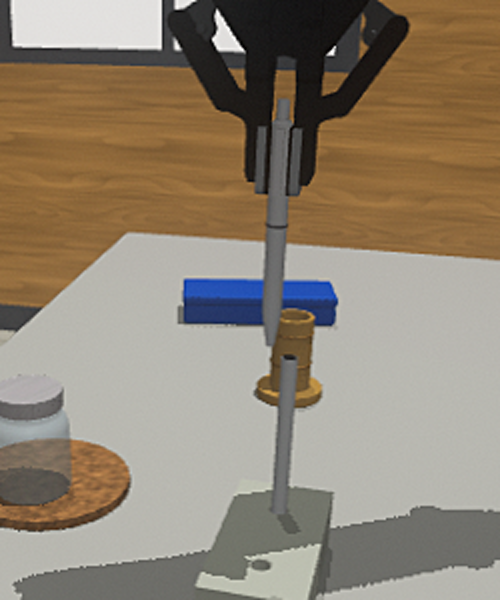

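The pen is held, with its point at crop (270,343), full-frame (335,171). The straw is still in the block. I'll check the position of the point.

```bash
python3 - <<'E'
from h import *
for uv in((335,171.3),(341.8,50)):
    o,d=ray("side",uv)
    for y in(.16,.169):print(y,o+d*(y-o[1])/d[1])
i=get_image("top");cv2.imwrite("pics/c.png",i[...,::-1])
E
```

```text
0.16 [0.56208291 0.16       0.21069054]
0.169 [0.5610069  0.169      0.21423251]
0.16 [0.56193754 0.16       0.35563804]
0.169 [0.560864   0.169      0.35671736]
```

View pics/c.png

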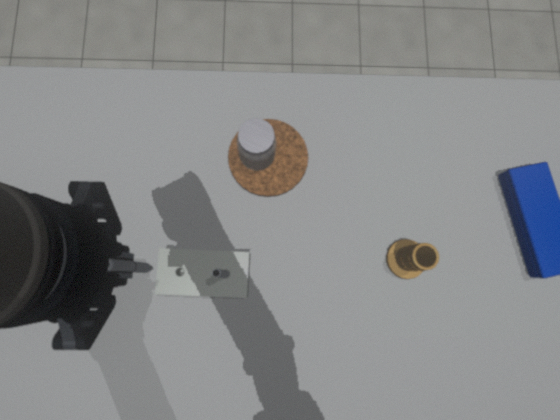

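The top view shows the point at about (152,267), just left of the emptied hole. The holder, straw and jar are undisturbed.

```bash
python3 - <<'E'
from h import *
print(tri((152.5,267.3),(335,171.3)), plane("top",(152.5,267.3),.213))
E
```

```text
(array([0.56157249, 0.1665234 , 0.21326116]), np.float64(0.0005360026562505197)) [0.56184524 0.16662801 0.213     ]
```

{"op": "drive_tool", "data": {
  "series": [
    {"fingers": 255,"offset": [3,-45,0],"twist": [0,0,0]},
    {"fingers": 255,"offset": [6,-95,0],"twist": [0,0,0]},
    {"fingers": 255,"offset": [9,-145,0],"twist": [0,0,0]},
    {"fingers": 255,"offset": [12,-195,0],"twist": [0,0,0]},
    {"fingers": 255,"offset": [15,-240,0],"twist": [0,0,0]}
  ]
}}

```text
t: 5.92
position: [0.574, -0.0737, 0.3019]
orientation: [-179.9, 0.0, 89.6]
ft_force: [0.1, 0.5, -1.2]
grip_width: 0.128
grip_force: 38.9
```

{"op": "drive_tool", "data": {
  "series": [
    {"fingers": 255,"offset": [4,-50,0],"twist": [0,0,0]},
    {"fingers": 255,"offset": [8,-100,0],"twist": [0,0,0]},
    {"fingers": 255,"offset": [10,-140,0],"twist": [0,0,0]},
    {"fingers": 255,"offset": [10,-150,0],"twist": [0,0,0]},
    {"fingers": 255,"offset": [10,-150,0],"twist": [0,0,0]}
  ]
}}

```text
t: 6.55
position: [0.5844, -0.2211, 0.3022]
orientation: [-179.9, -0.1, 89.6]
ft_force: [-0.1, 0.7, -0.0]
grip_width: 0.132
grip_force: 39.0
```

{"op": "drive_tool", "data": {
  "series": [
    {"fingers": 255,"offset": [0,0,-25],"twist": [0,0,0]},
    {"fingers": 255,"offset": [0,0,-50],"twist": [0,0,0]},
    {"fingers": 255,"offset": [0,0,-75],"twist": [0,0,0]},
    {"fingers": 255,"offset": [0,0,-95],"twist": [0,0,0]},
    {"fingers": 255,"offset": [0,0,-95],"twist": [0,0,0]}
  ]
}}

```text
t: 7.18
position: [0.584, -0.2185, 0.2067]
orientation: [-179.8, -0.1, 89.9]
ft_force: [-0.1, 0.8, -0.1]
grip_width: 0.125
grip_force: 39.0
```

```bash
python3 look.py d "(300,80)" "(370,190)"
```

```text
7.275 [ 0.58556023 -0.21978365  0.20905196] [ 1.79944220e+02 -2.71569225e-02  8.97945288e+01] [-0.34699062 -0.27313519  0.50959355] 0.1294654978861228 38.96365203894675
```

View pics/d.png

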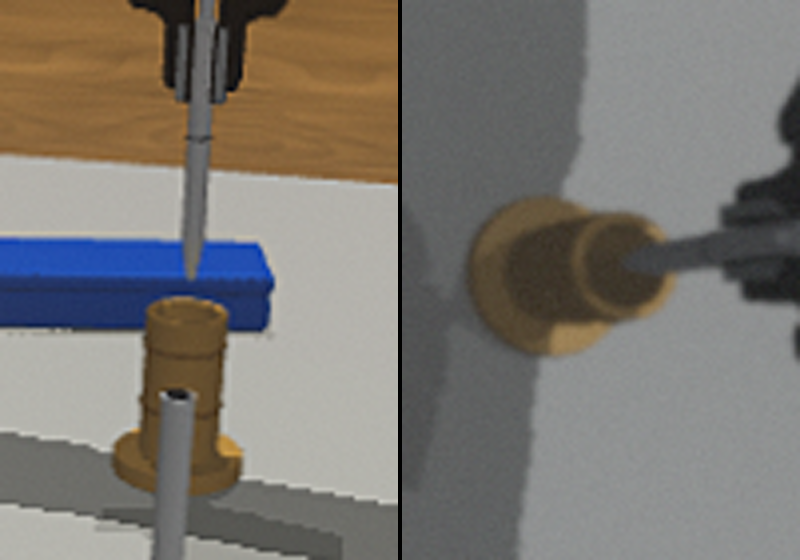

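The point, at (192,278) on the left and (625,262) on the right, is just above the mouth of the holder. I'll compute the remaining offset.

```bash
python3 - <<'E'
from h import *
print(tri((426,255.4),(348.2,149.5)),plane("top",(426,255.4),.115))
print(plane("top",(370+(622-402)/3.98,190+267/4-.4),.092),plane("side",(346.6,157.6),.092))
E
```

```text
(array([ 0.58396343, -0.21836936,  0.11274748]), np.float64(0.0029552364959194556)) [ 0.58530239 -0.2172938   0.115     ]
[ 0.58517195 -0.22590859  0.092     ] [ 0.58539232 -0.22616308  0.092     ]
```

{"op": "drive_tool", "data": {
  "series": [
    {"fingers": 255,"offset": [0,-4,0],"twist": [0,0,0]},
    {"fingers": 255,"offset": [0,-7,0],"twist": [0,0,0]},
    {"fingers": 255,"offset": [0,-7,-10],"twist": [0,0,0]},
    {"fingers": 255,"offset": [0,-7,-25],"twist": [0,0,0]},
    {"fingers": 255,"offset": [0,-7,-40],"twist": [0,0,0]}
  ]
}}

```text
t: 7.9
position: [0.5844, -0.2283, 0.1667]
orientation: [-179.9, -0.0, 89.7]
ft_force: [-0.8, -0.3, -0.2]
grip_width: 0.127
grip_force: 39.0
```

{"op": "drive_tool", "data": {
  "series": [
    {"fingers": 255,"offset": [0,0,-10],"twist": [0,0,0]},
    {"fingers": 255,"offset": [0,0,-20],"twist": [0,0,0]},
    {"fingers": 255,"offset": [0,0,-30],"twist": [0,0,0]},
    {"fingers": 255,"offset": [0,0,-40],"twist": [0,0,0]},
    {"fingers": 255,"offset": [0,0,-40],"twist": [0,0,0]}
  ]
}}

```text
t: 8.52
position: [0.5843, -0.2283, 0.1273]
orientation: [-179.9, -0.0, 89.7]
ft_force: [0.4, -0.3, -0.9]
grip_width: 0.127
grip_force: 39.0
```

```bash
python3 look.py e "(300,80)" "(370,190)"
```

```text
8.625 [ 0.58511369 -0.22854277  0.12847409] [1.79976315e+02 4.55035061e-03 8.96598580e+01] [ 0.16999945  0.00823128 -0.29161607] 0.12564120572785148 38.96226550452411
```

View pics/e.png

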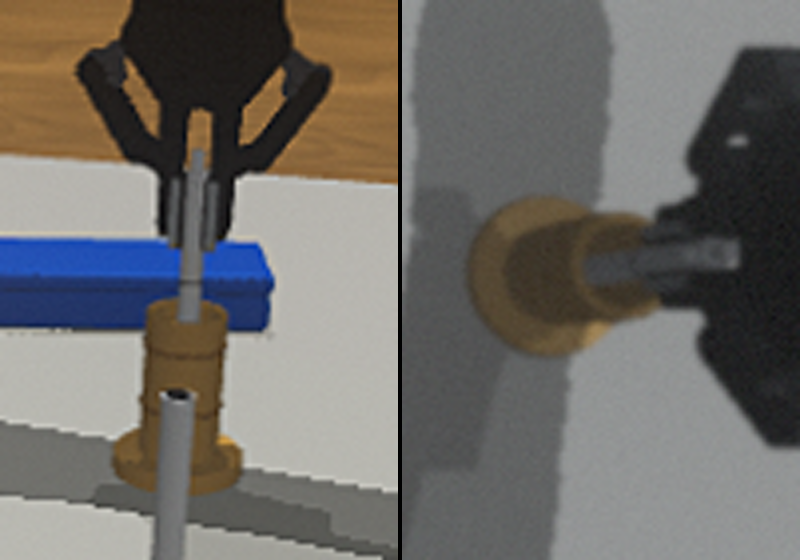

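The pen is inside the bore and the holder is unmoved, with the point at z≈0.035. I'll lower it a further 17 mm, to about 6 mm above the floor, and release.

{"op": "drive_tool", "data": {
  "series": [
    {"fingers": 255,"offset": [0,1,-6],"twist": [0,0,0]},
    {"fingers": 255,"offset": [0,1,-12],"twist": [0,0,0]},
    {"fingers": 255,"offset": [0,1,-17],"twist": [0,0,0]},
    {"fingers": 255,"offset": [0,1,-19],"twist": [0,0,0]},
    {"fingers": 255,"offset": [0,1,-19],"twist": [0,0,0]}
  ]
}}

```text
t: 9.25
position: [0.5849, -0.2275, 0.1091]
orientation: [-180.0, -0.0, 89.7]
ft_force: [0.2, 0.1, -0.2]
grip_width: 0.129
grip_force: 39.0
```

{"op": "drive_tool", "data": {
  "series": [
    {"fingers": 200,"offset": [0,0,0],"twist": [0,0,0]},
    {"fingers": 170,"offset": [0,0,0],"twist": [0,0,0]},
    {"fingers": 130,"offset": [0,0,0],"twist": [0,0,0]},
    {"fingers": 80,"offset": [0,0,0],"twist": [0,0,0]},
    {"fingers": 0,"offset": [0,0,0],"twist": [0,0,0]}
  ]
}}

```text
t: 9.88
position: [0.585, -0.2275, 0.1094]
orientation: [180.0, 0.0, 89.7]
ft_force: [0.4, 0.5, -0.4]
grip_width: 0.874
grip_force: 0.0
```

{"op": "drive_tool", "data": {
  "series": [
    {"fingers": 0,"offset": [0,0,0],"twist": [0,0,0]},
    {"fingers": 0,"offset": [0,0,0],"twist": [0,0,0]},
    {"fingers": 0,"offset": [0,0,0],"twist": [0,0,0]},
    {"fingers": 0,"offset": [0,0,15],"twist": [0,0,0]},
    {"fingers": 0,"offset": [0,0,35],"twist": [0,0,0]}
  ]
}}

```text
t: 10.5
position: [0.585, -0.2275, 0.1455]
orientation: [180.0, -0.0, 89.7]
ft_force: [-0.1, 0.2, 0.2]
grip_width: 1.001
grip_force: 0.0
```

{"op": "drive_tool", "data": {
  "series": [
    {"fingers": 0,"offset": [0,0,30],"twist": [0,0,0]},
    {"fingers": 0,"offset": [0,0,65],"twist": [0,0,0]},
    {"fingers": 0,"offset": [0,0,100],"twist": [0,0,0]},
    {"fingers": 0,"offset": [0,0,130],"twist": [0,0,0]},
    {"fingers": 0,"offset": [0,0,130],"twist": [0,0,0]}
  ]
}}

```text
t: 11.12
position: [0.587, -0.2277, 0.2792]
orientation: [179.6, 0.2, 89.7]
ft_force: [1.1, 0.5, -0.5]
grip_width: 0.998
grip_force: 0.0
```

```bash
python3 look.py f "(300,100)" "(370,190)"
```

```text
11.225 [ 0.58496365 -0.22743524  0.27522891] [1.79931863e+02 3.57274404e-02 8.96636780e+01] [ 0.87215113 -0.04235449  0.34817062] 1.0031543757465387 0.0
```

View pics/f.png

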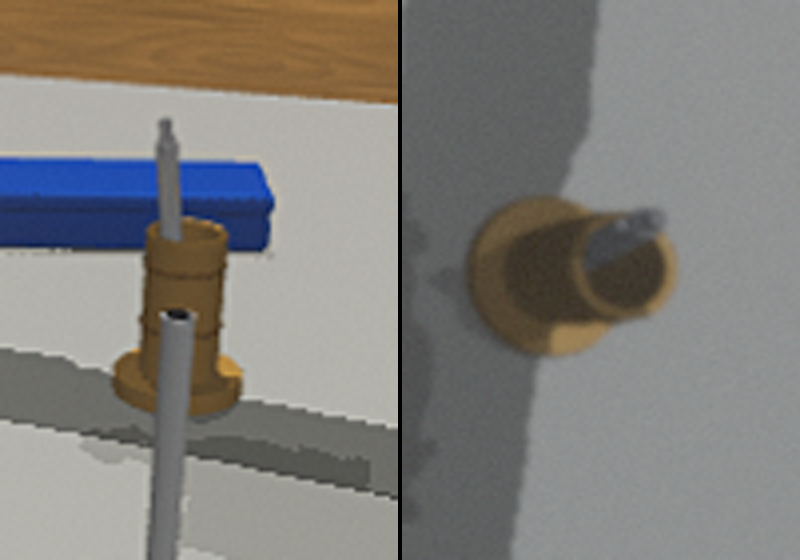

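The pen now stands in the holder, button up at (165,122) on the left and leaning on the rim. The holder is upright, the straw is still in the block, and the gripper is clear.

```bash
python3 -c "
from plant import *
print(finish_job())"
```

```text
the job is handed in; nothing more can be done
None
```

The pen stands point down in the bamboo holder, leaning on the rim. I held it to about 6 mm above the bore floor before letting go. The holder is upright, the straw is still in the block, and the jar was in its place when last seen. I handed the job in at about 11 s; no verdict was returned.

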